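# Put the calibration weights back in their pots

### The job

The balance check is finished: put the four steel calibration weights back, each standing upright in the well of its own pot base, the largest weight in the largest base and so on down to the smallest in the smallest. Set them down rather than dropping them, never let one tip over, and leave the aluminium density cup and the white sample jar where they stand.

Things in the scene. Friction and masses are not known exactly. Their poses are not given: they have to be found in the camera images.
- weight_500_mid (a point): The largest calibration weight (500 g), loose, standing upright on the bench: a polished steel cylinder 38 mm in diameter and 48 mm tall, with a narrow neck and a knob 28 mm in diameter and 12 mm high on top; 66 mm tall in all. The point is on its axis half-way up, 33 mm above its underside; z is its axis, up. It can be gripped across the cylinder's sides, from 10 mm above its underside upwards, or by the knob.
- weight_200_mid (a point): The second largest calibration weight (200 g), loose, standing upright on the bench: a polished steel cylinder 28 mm in diameter and 35 mm tall, with a narrow neck and a knob 21 mm in diameter and 9.5 mm high on top; 49 mm tall in all. The point is on its axis half-way up, 24.5 mm above its underside; z is its axis, up. It can be gripped across the cylinder's sides, from 10 mm above its underside upwards, or by the knob.
- weight_100_mid (a point): The second smallest calibration weight (100 g), loose, standing upright on the bench: a polished steel cylinder 22 mm in diameter and 27.5 mm tall, with a narrow neck and a knob 17 mm in diameter and 8 mm high on top; 39 mm tall in all. The point is on its axis half-way up, 19.5 mm above its underside; z is its axis, up. It can be gripped across the cylinder's sides, from 10 mm above its underside upwards, or by the knob.
- weight_50_mid (a point): The smallest calibration weight (50 g), loose, standing upright on the bench: a polished steel cylinder 18 mm in diameter and 20 mm tall, with a narrow neck and a knob 14 mm in diameter and 7 mm high on top; 30 mm tall in all. The point is on its axis half-way up, 15 mm above its underside; z is its axis, up. It can be gripped across the cylinder's sides, from 10 mm above its underside upwards, or by the knob.
- pot_500: The largest pot base, for the 500 g weight, loose on the bench: a low round white plastic base 70 mm in diameter and 12 mm high with a round well 50 mm in diameter, 8 mm deep, open at the top, with a flat blue felt floor 4 mm above the bench. The origin is the centre of its underside on the bench; z is up.
- pot_200: The second largest pot base, for the 200 g weight, loose on the bench: a low round white plastic base 58 mm in diameter and 12 mm high with a round well 40 mm in diameter, 8 mm deep, open at the top, with a flat blue felt floor 4 mm above the bench. The origin is the centre of its underside on the bench; z is up.
- pot_100: The second smallest pot base, for the 100 g weight, loose on the bench: a low round white plastic base 48 mm in diameter and 12 mm high with a round well 33 mm in diameter, 8 mm deep, open at the top, with a flat blue felt floor 4 mm above the bench. The origin is the centre of its underside on the bench; z is up.
- pot_50: The smallest pot base, for the 50 g weight, loose on the bench: a low round white plastic base 40 mm in diameter and 12 mm high with a round well 28 mm in diameter, 8 mm deep, open at the top, with a flat blue felt floor 4 mm above the bench. The origin is the centre of its underside on the bench; z is up.
- density_cup_mid (a point): Bystander, loose: an aluminium density cup (for weighing paint) with its flat flanged lid and a tiny vent hole, no knob; 53 mm in diameter, 60 mm tall. The point is on its axis half-way up.
- sample_jar_mid (a point): Bystander, loose: a white plastic sample jar with a ribbed screw lid, 64 mm in diameter, 73 mm tall. The point is on its axis half-way up.
Things that resemble listed ones, but are neither listed nor needed, are in the scene too. What is shaped like the part that bears weight_50_mid but brown is not meant.

How it is judged:
By the outcome, as a careful person would: the job done as asked, in the order asked, and still so for the second after the job is handed in, with the robot touching nothing.
It also fails if it takes over 91 s, if anything falls off the work surface, if the arm or the gripper's body presses on something with over 40 N, if the wrist force passes 120 N, or if a joint passes its speed limit or range.

### The arm

A 6-joint arm with a two-finger parallel gripper is mounted at the origin on the work surface. World frame = base frame: x ahead of the robot, y to its left, z up, the work surface at z = 0. Lengths are in m, angles in rad, forces in N, time in s.
With the tool pointing down it reaches from about 0.225 to 0.875 m from the base axis. Payload 3.4 kg.
Tool frame: the origin (TCP) lies midway between the tips of the shut fingers; the grasp point (between the pads) lies 19 mm behind it (tcp_to_grasp is the distance from the TCP to the grasp point, in m); z points along the fingers, x is the direction in which the jaws open and shut, and the axes are right-handed (so a half turn about z gives the same grasp; the last joint's range is limited). The gripper opens to 85 mm and grips with 20 to 120 N. Pads are 22 mm wide; open, the fingers measure 114 mm over their backs; the gripper's body (76 mm by 85 mm) begins 54 mm behind the grasp point. The pads swing forward as they close: fully open they stand 13 mm farther back than shut.
Start: joints at [-1.376, 0.276, 1.505, -0, 1.361, -0.121], TCP at [0.179, -0.547, 0.231] pointing down, gripper open.
Joint ranges: [-2.89, 2.89], [-0.75, 2.08], [0.22, 2.7], [-1.18, 4.32], [0.11, 2.71], [-2.7, 2.7]. Speed limits (rad/s): [2.57, 2.57, 3.14, 3.14, 3.14, 3.14].

### API

Orientations are given as a rotation vector (axis times angle).
In Python, from plant import * gives the robot as it stands. The module is installed in compiled form; this text tells all that it offers.
- The arm moves only by the tool apply_moves, never from a script. Its argument "increments" is a list of rows, each a list of 3 entries, a list of its own where there are three numbers: the closure in counts, from 0 (fully open) to 255 (shut), then the shift along the world's x, y, z in mm, then the turn, a rotation vector about the world's x, y, z in rad. In form: [[hand, [x, y, z], [wx, wy, wz]], ...]. A call has exactly 10 rows; each row shifts and turns the commanded pose from where the row before left it; what a row does not reach is not made up. A row lasts 1/12 s, in which the tool goes at most 41.7 mm and 7.16 degrees, less where a joint would pass 70% of its speed; a pose out of reach is approached as far as the arm can. A call with a gripper value outside its range is refused whole. The fingers move at their own pace and stop on an object; the grip force is fixed at half the most. Time passes only in rows, so rows that do not move let the fingers close, or fill a call up. It gives the time, the measured TCP pose, the force and the opening at its end, in the units of the state.
- state(): the state, without advancing time (a new reading comes with each control period).
- camera(name): name is "scene" or "top"; returns a dict with "img" (480x640x3 uint8, red, green, blue), "fx", "fy", "cx", "cy" (pixels), "D" ([k1, k2, p1, p2, k3] as OpenCV has them; the pictures are not rectified), "R" (3x3) and "t" (3): a world point X has camera coordinates R X + t. Camera axes: x right, y down, z forward; pixel columns grow to the right and rows downward; lengths in m; the calibration is good to about 2 mm. A picture is of the moment at which its call begins. There is no depth.
- finish_job(): hands the job in, once; it reports no verdict.
The state is a dict: "time_s": time; "q": joint angles; "joint_vel": joint speeds; "joint_efforts": joint torques, N m; "ee_pos": TCP position; "tool_rot": TCP orientation; "force": force on the tool from outside, world axes, zero at the start; "moment": the same for the moment, N m; "gripper_width": finger opening in m.
Only numpy, scipy, OpenCV 4.12 (cv2) and the standard library are available. Lean on these libraries where they do the work, as an engineer would, in place of code of your own. Each camera call takes 0.05 s, during which the arm holds its last target.

## Working session

There is one attempt and no reset: what is moved stays moved. The work goes in short steps, Python scripts to look and compute and a tool call to move; the robot and the scene stay as the last step left them, time stands still between calls to the robot, and variables do not carry over. Pictures are saved under pics/ and viewed, and the job is handed in when it is done.

Besides the shell and the picture viewer there is one more tool, called as name(argument=value, ...), one argument or row to a line, values as JSON. apply_moves: Moves the arm, as the interface text tells. Its arguments: {"type":"object","properties":{"increments":{"type":"array","items":{"type":"array"}}},"required":["increments"]}

```bash
mkdir -p pics; python3 - <<'E'
from plant import *
import cv2,json
print(state())
for n in("scene","top"):
    c=camera(n); cv2.imwrite(f"pics/{n}0.png",c["img"][:,:,::-1])
    print(n,{k:c[k] for k in c if k!="img"})
E
```

```text
{'time_s': 0.0, 'q': array([-1.37597890e+00,  2.76588085e-01,  1.50616868e+00,  3.48723095e-08,
        1.36069250e+00, -1.20988824e-01]), 'joint_vel': array([-0.0006999 ,  0.00065023,  0.00120702,  0.00020796,  0.00020425,
        0.00047803]), 'joint_efforts': array([-1.31853203e-04, -4.16774011e+01, -2.45807719e+01, -4.71251551e-04,
        1.10948257e-02, -4.31742671e-05]), 'ee_pos': array([ 0.17847997, -0.54602544,  0.23042949]), 'tool_rot': array([-2.54209823e+00,  1.84374598e+00,  2.13598061e-03]), 'force': array([1.03786816, 0.07384116, 0.53577819]), 'moment': array([0.03052901, 0.00574664, 0.0170658 ]), 'gripper_width': 0.08553646297153021}
scene {'fx': 500.9607280998302, 'fy': 500.9607280998302, 'cx': 316.1882149044176, 'cy': 244.9783748097808, 'D': array([0.00634884, 0.        , 0.        , 0.        , 0.        ]), 'R': array([[ 0.04388926,  0.99902316, -0.00514397],
       [ 0.76973984, -0.03709769, -0.63727886],
       [-0.63684717,  0.02401018, -0.77061611]]), 't': array([-0.00619751, -0.39489961,  1.14164219])}
top {'fx': 509.28111628899467, 'fy': 509.28111628899467, 'cx': 313.81547685171506, 'cy': 236.93251446906478, 'D': array([-0.03342844,  0.        ,  0.        ,  0.        ,  0.        ]), 'R': array([[-0.00216348, -0.99910789,  0.04217508],
       [-0.98906816, -0.00408053, -0.14740256],
       [ 0.14744316, -0.04203293, -0.98817698]]), 't': array([-0.01916368,  0.55692154,  0.74076086])}
```

View pics/scene0.png

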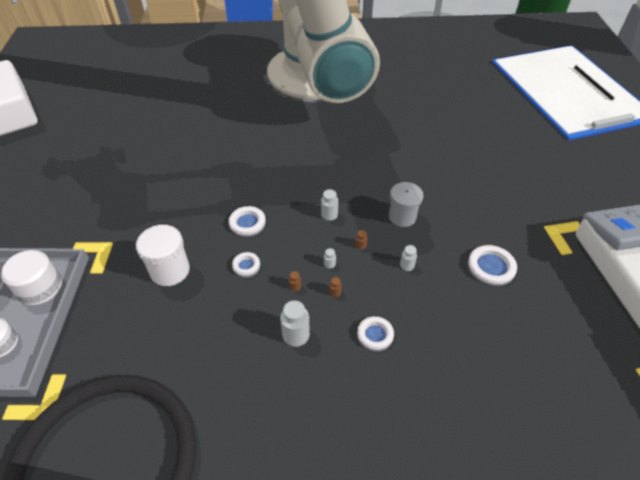

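View pics/top0.png

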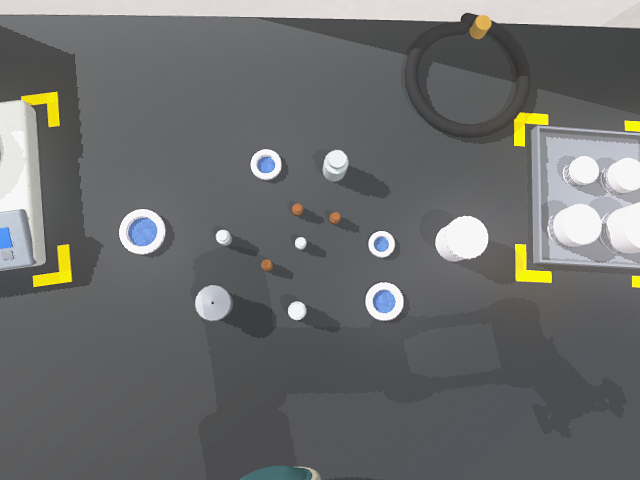

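```bash
cat > h.py <<'E'
from plant import *
import cv2,numpy as np
def ray(c,uv):
    K=np.array([[c["fx"],0,c["cx"]],[0,c["fy"],c["cy"]],[0,0,1]])
    p=cv2.undistortPoints(np.array([[uv]],float),K,np.array(c["D"]))[0,0]
    return -c["R"].T@c["t"], c["R"].T@np.array([p[0],p[1],1.])
def onz(c,uv,z):
    o,d=ray(c,uv); return (o+d*(z-o[2])/d[2])
def blobs(m,amin=25):
    n,l,s,ce=cv2.connectedComponentsWithStats(m.astype(np.uint8),connectivity=8)
    return [(s[i],ce[i]) for i in range(1,n) if s[i][4]>=amin]
E
python3 - <<'E'
from h import *
for n in("scene","top"):
    c=camera(n); im=c["img"]; hsv=cv2.cvtColor(im,cv2.COLOR_RGB2HSV)
    blue=(hsv[...,0]>100)&(hsv[...,0]<125)&(hsv[...,1]>110)&(hsv[...,2]>90)
    br=(hsv[...,2]>110)&(hsv[...,1]<60)
    print(n,"blue")
    for s,ce in blobs(blue):
        p=onz(c,ce,.004); print(ce.round(1),s,(p*1000).round(1))
    print("bright")
    for s,ce in blobs(br):
        if s[4]<4000: print(ce.round(1),s,(onz(c,ce,.012)*1000).round(1))
    crop=im[160:350,210:420] if n=="scene" else im[130:330,190:410]
    cv2.imwrite(f"pics/{n}crop.png",cv2.resize(crop,None,fx=2.9,fy=2.9,interpolation=cv2.INTER_CUBIC)[:,:,::-1])
E
```

```text
scene blue
[248.4  10.1] [225   0  47  22 980] [-296.1 -159.7    4. ]
[567.4 114.7] [492  59 148  82 813] [194.9 512.    4. ]
[247.1 220.4] [239 216  17  10 131] [ 456.2 -130.5    4. ]
[622.5 223.4] [611 218  24  12 152] [493.6 495.1   4. ]
[492.2 264.4] [479 256  27  18 359] [568.2 256.4   4. ]
[246.1 263.8] [240 261  12   7  56] [ 548.6 -127.9    4. ]
[375.5 333.2] [367 327  17  13 169] [680.7  60.    4. ]
bright
[144.1   4.4] [141   0   7  11  54] [-325.8 -435.6   12. ]
[224.6   9.7] [223   0   4  21  29] [-284.9 -220.3   12. ]
[360.7   7.1] [358   0   6  19  75] [-280.   135.2   12. ]
[441.4   7.6] [ 372    0  147   18 2356] [-264.9  345.    12. ]
[605.3  10.4] [ 567    0   73   36 1240] [-224.8  761.    12. ]
[ 13.6 101. ] [   0   60   38   76 1892] [ 100.1 -633.2   12. ]
[407.8 200.4] [391 182  33  45 912] [430.4 145.   12. ]
[329.7 204.4] [321 189  18  32 461] [433.2  10.3  12. ]
[247.1 220.5] [229 206  37  30 712] [ 463.8 -129.1   12. ]
[163.4 253.9] [ 136  224   54   62 2474] [ 528.8 -257.9   12. ]
[408.8 257.4] [401 245  16  26 331] [554.3 126.7  12. ]
[492.9 264.3] [ 468  
[... 743 characters left out ...]
141.6 231.3] [ 119  209   47   46 1056] [569.3 252.6  12. ]
[461.8 239. ] [ 435  215   54   47 1930] [ 559.  -259.7   12. ]
[493.  234.4] [487 223  18  21 100] [ 566.7 -311.9   12. ]
[223.1 237. ] [215 229  17  17 214] [560.6 124.   12. ]
[381.1 243.8] [368 231  27  27 409] [ 550.8 -127.8   12. ]
[300.2 242.8] [295 237  12  13 128] [551.9   1.8  12. ]
[145.1 258.2] [137 256  19   6  42] [526.5 245.1  12. ]
[455.7 265.7] [446 263  22   7  39] [ 515.7 -247.8   12. ]
[384.2 301.1] [365 282  39  39 801] [ 459.5 -130.7   12. ]
[212.6 302.6] [ 194  285   38   36 1049] [457.5 138.   12. ]
[296.7 310.2] [288 301  19  20 292] [445.6   7.1  12. ]
[311.8 472.7] [295 466  26  14 110] [203.2 -16.1  12. ]
```

View pics/scenecrop.png

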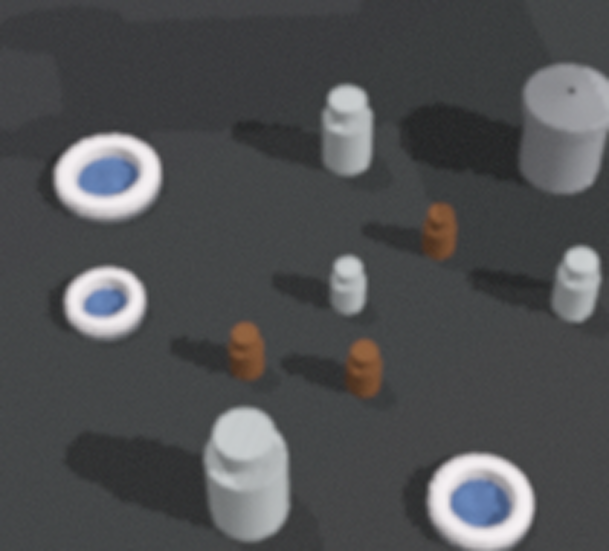

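View pics/topcrop.png

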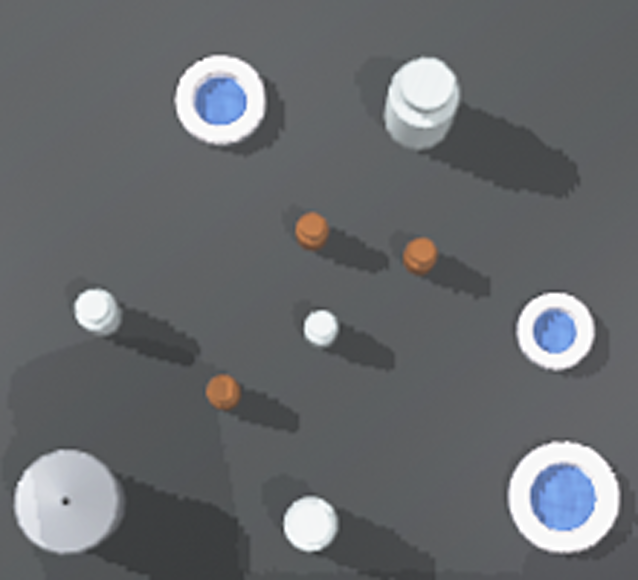

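```bash
python3 - <<'E'
from h import *
S=camera("scene");T=camera("top")
for nm,s,t,h in [("500",(295.2,323),(334.9,165),33),("200",(329.7,204.4),(296.7,310.2),24.5),("100",(408.8,257.4),(223.1,237),19.5),("50",(329.9,257.5),(300.2,242.8),15)]:
    o1,d1=ray(S,s);o2,d2=ray(T,t)
    A=np.c_[d1,-d2];k=np.linalg.lstsq(A,o2-o1,rcond=None)[0]
    p,q=o1+d1*k[0],o2+d2*k[1]
    print(nm,((p+q)*500).round(1),"gap",(1000*np.linalg.norm(p-q)).round(1),"planes",(onz(S,s,h/1e3)*1e3).round(1)[:2],(onz(T,t,h/1e3)*1e3).round(1)[:2])
# brown, cup, jar
for n,c in(("scene",S),("top",T)):
    hsv=cv2.cvtColor(c["img"],cv2.COLOR_RGB2HSV)
    for s,ce in blobs((hsv[...,0]<15)&(hsv[...,1]>120)&(hsv[...,2]>60)): print(n,ce.round(1),s[4],(onz(c,ce,.015)*1e3).round(1)) if 100<ce[1]<400 else 0
print((onz(T,(212.5,302.5),.060)*1e3).round(1),(onz(T,(466,238),.073)*1e3).round(1))
# top circle of knobs
for nm,uv,h in[("500",(336.5,158.5),66),("200",(297,310.5),49),("100",(223,236.5),39),("50",(300.5,243),30)]: print(nm,(onz(T,uv,h/1e3)*1e3).round(1))
E
```

```text
500 [674.8 -52.6  30.6] gap 0.9 planes [676.3 -52. ] [674.1 -52.8]
200 [445.7   8.3  24.8] gap 2.2 planes [445.5   9.4] [445.6   7.2]
100 [559.8 123.9  19.1] gap 1.7 planes [560.1 124.7] [559.6 123. ]
50 [551.4   2.6  15.7] gap 1.5 planes [550.9   3.4] [551.4   1.9]
scene [361.2 239.6] 163 [517.   55.7  15. ]
scene [294.6 280.9] 167 [592.9 -52.2  15. ]
scene [335.  286.9] 175 [606.7   7.6  15. ]
top [297.1 209. ] 95 [606.    6.9  15. ]
top [334.3 217.5] 97 [592.4 -52.7  15. ]
top [266.6 264.9] 94 [516.3  54.6  15. ]
[456.7 130.6  60. ] [ 551.6 -245.4   73. ]
500 [674.6 -52.5  66. ]
200 [445.   7.  49.]
100 [557.4 120.5  39. ]
50 [549.1   1.6  30. ]
```

apply_moves(
  increments=[
    [30, [25, 25, -4], [0, 0, -0.0316]],
    [30, [25, 25, -4], [0, 0, -0.0316]],
    [30, [25, 25, -4], [0, 0, -0.0316]],
    [30, [25, 25, -4], [0, 0, -0.0316]],
    [30, [25, 25, -4], [0, 0, -0.0316]],
    [30, [25, 25, -4], [0, 0, -0.0316]],
    [30, [25, 25, -4], [0, 0, -0.0316]],
    [30, [25, 25, -4], [0, 0, -0.0316]],
    [30, [25, 25, -4], [0, 0, -0.0316]],
    [30, [25, 25, -4], [0, 0, -0.0316]],
  ],
)

```text
time_s: 1.13
ee_pos: [0.4296, -0.2952, 0.1913]
tool_rot: [2.219, -2.223, 0.001]
force: [0.2, -0.8, -0.0]
gripper_width: 0.0754
```

apply_moves(
  increments=[
    [60, [25, 25, -4], [0, 0, 0]],
    [60, [25, 25, -4], [0, 0, 0]],
    [60, [25, 25, -4], [0, 0, 0]],
    [60, [25, 25, -4], [0, 0, 0]],
    [60, [25, 25, -4], [0, 0, 0]],
    [60, [25, 25, -4], [0, 0, 0]],
    [60, [25, 25, -4], [0, 0, 0]],
    [60, [25, 25, -4], [0, 0, 0]],
    [60, [25, 20, -4], [0, 0, 0]],
    [60, [20, 20, -4], [0, 0, 0]],
  ],
)

```text
time_s: 1.97
ee_pos: [0.6754, -0.055, 0.1509]
tool_rot: [-2.222, 2.22, -0.001]
force: [0.5, -0.5, 0.9]
gripper_width: 0.0653
```

apply_moves(
  increments=[
    [60, [0, 0, 0], [0, 0, 0]],
    [60, [0, 0, 0], [0, 0, 0]],
    [60, [0, 0, 0], [0, 0, 0]],
    [60, [0, 0, 0], [0, 0, 0]],
    [60, [0, 0, 0], [0, 0, 0]],
    [60, [0, 0, 0], [0, 0, 0]],
    [60, [0, 0, 0], [0, 0, 0]],
    [60, [0, 0, 0], [0, 0, 0]],
    [60, [0, 0, 0], [0, 0, 0]],
    [60, [0, 0, 0], [0, 0, 0]],
  ],
)

```text
time_s: 2.8
ee_pos: [0.6735, -0.0568, 0.1514]
tool_rot: [-2.221, 2.222, -0.0]
force: [-0.0, -0.6, -0.5]
gripper_width: 0.0654
```

apply_moves(
  increments=[
    [60, [0, 4.5, -20], [0, 0, 0]],
    [60, [0, 0, -20], [0, 0, 0]],
    [60, [0, 0, -20], [0, 0, 0]],
    [60, [0, 0, -15], [0, 0, 0]],
    [60, [0, 0, -15], [0, 0, 0]],
    [60, [0, 0, -15], [0, 0, 0]],
    [60, [0, 0, -10], [0, 0, 0]],
    [60, [0, 0, -10], [0, 0, 0]],
    [60, [0, 0, -10], [0, 0, 0]],
    [60, [0, 0, 0], [0, 0, 0]],
  ],
)

```text
time_s: 3.63
ee_pos: [0.6723, -0.0519, 0.0143]
tool_rot: [2.22, -2.22, -0.004]
force: [-0.9, 0.8, -0.6]
gripper_width: 0.0654
```

```bash
python3 - <<'E'
from h import *
c=camera("scene");im=c["img"][200:400,200:420]
d=camera("top")["img"][80:280,240:460]
cv2.imwrite("pics/g1.png",cv2.resize(np.hstack([im,d]),None,fx=1.8,fy=1.8,interpolation=3)[:,:,::-1]); s=state();print(s["ee_pos"],s["force"])
E
```

```text
[ 0.6736293  -0.05210869  0.01622729] [-0.14060859 -0.53207299 -0.08132023]
```

View pics/g1.png

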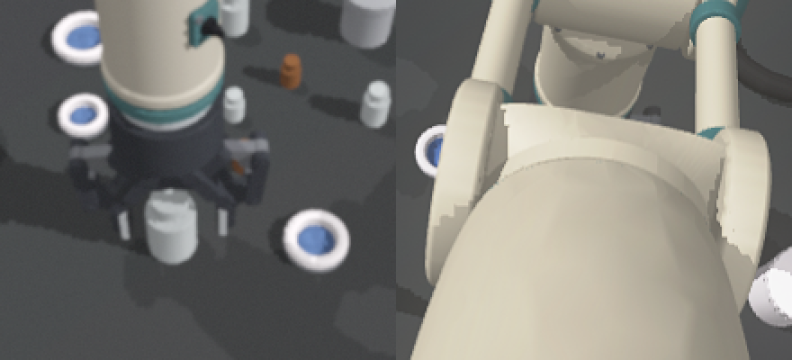

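The scene picture shows the 500 g weight (near 170,225) centred between the pads (125 and 223). I'm closing now.

apply_moves(
  increments=[
    [255, [0, 0, 0], [0, 0, 0]],
    [255, [0, 0, 0], [0, 0, 0]],
    [255, [0, 0, 0], [0, 0, 0]],
    [255, [0, 0, 0], [0, 0, 0]],
    [255, [0, 0, 0], [0, 0, 0]],
    [255, [0, 0, 0], [0, 0, 0]],
    [255, [0, 0, 0], [0, 0, 0]],
    [255, [0, 0, 0], [0, 0, 0]],
    [255, [0, 0, 0], [0, 0, 0]],
    [255, [0, 0, 0], [0, 0, 0]],
  ],
)

```text
time_s: 4.57
ee_pos: [0.6746, -0.0526, 0.0177]
tool_rot: [-2.221, 2.221, -0.004]
force: [-0.3, -1.3, 5.7]
gripper_width: 0.0354
```

apply_moves(
  increments=[
    [255, [0, 0, 2], [0, 0, 0]],
    [255, [0, 0, 4], [0, 0, 0]],
    [255, [0, 0, 8], [0, 0, 0]],
    [255, [0, 0, 12], [0, 0, 0]],
    [255, [0, 0, 15], [0, 0, 0]],
    [255, [0, 0, 15], [0, 0, 0]],
    [255, [0, 0, 15], [0, 0, 0]],
    [255, [0, 0, 12], [0, 0, 0]],
    [255, [0, 0, 7], [0, 0, 0]],
    [255, [0, 0, 0], [0, 0, 0]],
  ],
)

```text
time_s: 5.4
ee_pos: [0.6748, -0.0522, 0.1087]
tool_rot: [-2.22, 2.22, -0.005]
force: [0.3, 0.7, -6.0]
gripper_width: 0.0353
```

apply_moves(
  increments=[
    [255, [-2, 6.5, 0], [0, 0, 0]],
    [255, [-5, 15, 0], [0, 0, 0]],
    [255, [-8, 22, 0], [0, 0, 0]],
    [255, [-8, 25, 0], [0, 0, 0]],
    [255, [-9, 25, 0], [0, 0, 0]],
    [255, [-9, 25, 0], [0, 0, 0]],
    [255, [-9, 25, 0], [0, 0, 0]],
    [255, [-9, 25, 0], [0, 0, 0]],
    [255, [-9, 25, 0], [0, 0, 0]],
    [255, [-9, 25, 0], [0, 0, 0]],
  ],
)

```text
time_s: 6.23
ee_pos: [0.5939, 0.1688, 0.1051]
tool_rot: [2.22, -2.22, -0.004]
force: [0.3, 0.3, -5.4]
gripper_width: 0.0356
```

apply_moves(
  increments=[
    [255, [-8, 25, 0], [0, 0, 0]],
    [255, [-7, 23, 0], [0, 0, 0]],
    [255, [-6, 18, 0], [0, 0, 0]],
    [255, [-4, 13, 0], [0, 0, 0]],
    [255, [-2, 9, 0], [0, 0, 0]],
    [255, [0, 0, -10], [0, 0, 0]],
    [255, [0, 0, -15], [0, 0, 0]],
    [255, [0, 0, -20], [0, 0, 0]],
    [255, [0, 0, -10], [0, 0, 0]],
    [255, [0, 0, 0], [0, 0, 0]],
  ],
)

```text
time_s: 7.07
ee_pos: [0.5673, 0.2526, 0.0478]
tool_rot: [2.215, -2.218, -0.004]
force: [-0.5, 0.4, -4.7]
gripper_width: 0.0355
```

```bash
python3 - <<'E'
from h import *
c=camera("scene");im=c["img"][150:350,390:610]
d=camera("top")["img"][130:330,40:260]
cv2.imwrite("pics/p1.png",cv2.resize(np.hstack([im,d]),None,fx=1.8,fy=1.8,interpolation=3)[:,:,::-1]); s=state();print(s["ee_pos"],s["force"])
E
```

```text
[0.56959016 0.2536437  0.05069619] [ 0.77670525 -0.71981781 -4.6037819 ]
```

View pics/p1.png

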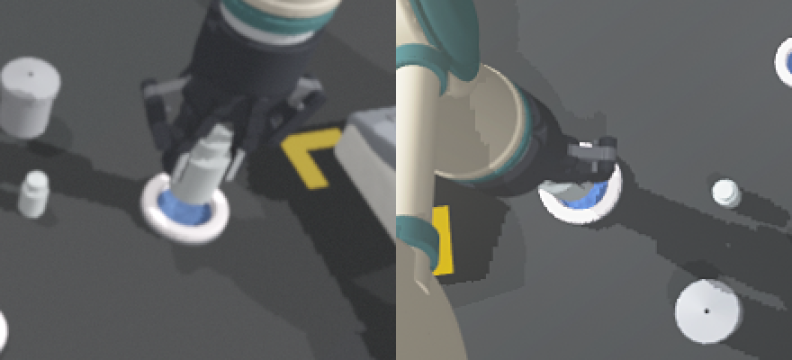

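apply_moves(
  increments=[
    [255, [0, 0, -5], [0, 0, 0]],
    [255, [0, 0, -6], [0, 0, 0]],
    [255, [0, 0, -6], [0, 0, 0]],
    [255, [0, 0, -4], [0, 0, 0]],
    [255, [0, 0, -3], [0, 0, 0]],
    [255, [0, 0, -2], [0, 0, 0]],
    [255, [0, 0, -2], [0, 0, 0]],
    [255, [0, 0, -1.5], [0, 0, 0]],
    [255, [0, 0, 0], [0, 0, 0]],
    [255, [0, 0, 0], [0, 0, 0]],
  ],
)

```text
time_s: 8.0
ee_pos: [0.5697, 0.2545, 0.022]
tool_rot: [-2.221, 2.221, -0.0]
force: [0.1, 0.4, -4.4]
gripper_width: 0.0357
```

```bash
python3 - <<'E'
from h import *
c=camera("scene");im=c["img"][150:350,390:610]
d=camera("top")["img"][130:330,40:260]
cv2.imwrite("pics/p1b.png",cv2.resize(np.hstack([im,d]),None,fx=1.8,fy=1.8,interpolation=3)[:,:,::-1]); s=state();print(s["ee_pos"],s["force"])
E
```

```text
[0.56969434 0.25448352 0.02196315] [ 0.20882815  0.56528123 -5.20811531]
```

View pics/p1b.png

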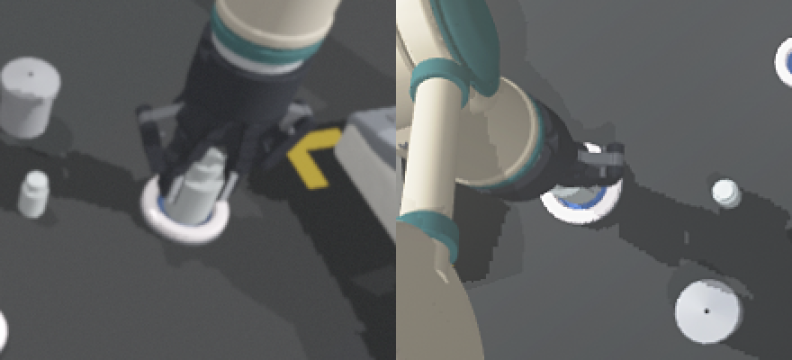

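```bash
python3 - <<'E'
from h import *
a=cv2.imread("pics/p1b.png")
b=np.hstack([a[150:260,120:250],a[120:250,510:640][:110]])
cv2.imwrite("pics/p1c.png",cv2.resize(b,None,fx=3,fy=3,interpolation=3))
E
```

```text
(no output)
```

View pics/p1c.png

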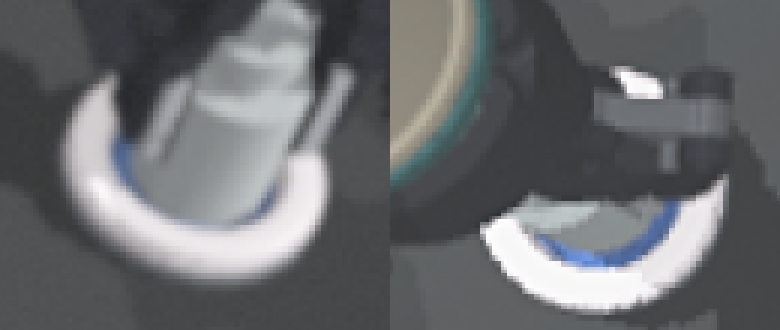

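The weight is inside the well with blue felt visible on both sides, so I lower it in small steps to contact.

apply_moves(
  increments=[
    [255, [0, -1, -0.5], [0, 0, 0]],
    [255, [0, 0, -0.5], [0, 0, 0]],
    [255, [0, 0, -0.5], [0, 0, 0]],
    [255, [0, 0, 0], [0, 0, 0]],
    [255, [0, 0, 0], [0, 0, 0]],
    [255, [0, 0, 0], [0, 0, 0]],
    [255, [0, 0, 0], [0, 0, 0]],
    [255, [0, 0, 0], [0, 0, 0]],
    [255, [0, 0, 0], [0, 0, 0]],
    [255, [0, 0, 0], [0, 0, 0]],
  ],
)

```text
time_s: 8.93
ee_pos: [0.5698, 0.2539, 0.0217]
tool_rot: [-2.22, 2.221, -0.0]
force: [-2.4, 0.5, 6.5]
gripper_width: 0.0358
```

apply_moves(
  increments=[
    [255, [0, 0, 0.5], [0, 0, 0]],
    [255, [0, 0, 0], [0, 0, 0]],
    [90, [0, 0, 0], [0, 0, 0]],
    [60, [0, 0, 0], [0, 0, 0]],
    [60, [0, 0, 0], [0, 0, 0]],
    [60, [0, 0, 0], [0, 0, 0]],
    [60, [0, 0, 0], [0, 0, 0]],
    [60, [0, 0, 0], [0, 0, 0]],
    [60, [0, 0, 0], [0, 0, 0]],
    [60, [0, 0, 0], [0, 0, 0]],
  ],
)

```text
time_s: 9.77
ee_pos: [0.5696, 0.2534, 0.0208]
tool_rot: [2.221, -2.222, 0.0]
force: [-0.2, 0.5, -0.4]
gripper_width: 0.0656
```

apply_moves(
  increments=[
    [60, [0, 0, 5], [0, 0, 0]],
    [60, [0, 0, 10], [0, 0, 0]],
    [60, [0, 0, 15], [0, 0, 0]],
    [60, [0, 0, 15], [0, 0, 0]],
    [60, [0, 0, 20], [0, 0, 0]],
    [60, [0, 0, 20], [0, 0, 0]],
    [60, [0, 0, 20], [0, 0, 0]],
    [60, [0, 0, 20], [0, 0, 0]],
    [100, [0, 0, 0], [0, 0, 0]],
    [100, [0, 0, 0], [0, 0, 0]],
  ],
)

```text
time_s: 10.6
ee_pos: [0.5705, 0.2537, 0.1479]
tool_rot: [-2.219, 2.219, -0.003]
force: [-0.3, -0.0, -0.1]
gripper_width: 0.0517
```

```bash
python3 - <<'E'
from h import *
s=state();print(s["ee_pos"],s["force"],s["q"])
E
```

```text
[0.57045756 0.25374653 0.14785122] [-0.31569347 -0.03494557 -0.14573783] [ 3.07181447e-01  4.01061963e-01  1.52789036e+00 -6.61048236e-05
  1.20868445e+00  1.87813712e+00]
```

apply_moves(
  increments=[
    [100, [-10, -20, 0], [0, 0, 0]],
    [100, [-14, -28, 0], [0, 0, 0]],
    [100, [-14, -28, 0], [0, 0, 0]],
    [100, [-14, -28, 0], [0, 0, 0]],
    [100, [-14, -28, 0], [0, 0, 0]],
    [100, [-14, -28, 0], [0, 0, 0]],
    [100, [-14, -28, 0], [0, 0, 0]],
    [100, [-14, -26, 0], [0, 0, 0]],
    [100, [-10, -20, 0], [0, 0, 0]],
    [100, [-6.5, -11, 0], [0, 0, 0]],
  ],
)

```text
time_s: 11.43
ee_pos: [0.4425, 0.0066, 0.1447]
tool_rot: [2.218, -2.221, -0.003]
force: [-0.2, 0.3, 0.4]
gripper_width: 0.0522
```

apply_moves(
  increments=[
    [100, [0, 0, -15], [0, 0, 0]],
    [100, [0, 0, -20], [0, 0, 0]],
    [100, [0, 0, -20], [0, 0, 0]],
    [100, [0, 0, -15], [0, 0, 0]],
    [100, [0, 0, -10], [0, 0, 0]],
    [100, [0, 0, -5], [0, 0, 0]],
    [100, [0, 0, 0], [0, 0, 0]],
    [100, [0, 0, 0], [0, 0, 0]],
    [100, [0, 0, 0], [0, 0, 0]],
    [100, [0, 0, 0], [0, 0, 0]],
  ],
)

```text
time_s: 12.27
ee_pos: [0.4456, 0.0083, 0.0614]
tool_rot: [-2.221, 2.221, -0.002]
force: [-0.3, 0.0, 0.5]
gripper_width: 0.0519
```

```bash
python3 - <<'E'
from h import *
c=camera("scene");im=c["img"][130:280,260:410]
c=camera("scene");i2=c["img"][190:340,420:570]
cv2.imwrite("pics/g2.png",cv2.resize(np.hstack([im,i2]),None,fx=2.5,fy=2.5,interpolation=3)[:,:,::-1]); s=state();print(s["ee_pos"],s["force"])
E
```

```text
[0.44558508 0.00837009 0.06143234] [-0.12351569  0.20332981 -1.06793526]
```

View pics/g2.png

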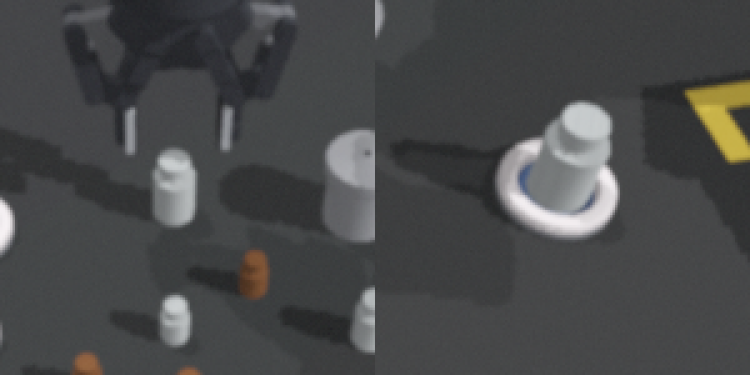

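The 500 g weight stands upright in its well (right half, about 568,170). The 200 g weight (174,190) lies centred below the pads (128 and 228).

apply_moves(
  increments=[
    [100, [0, 0, -10], [0, 0, 0]],
    [100, [0, 0, -12], [0, 0, 0]],
    [100, [0, 0, -12], [0, 0, 0]],
    [100, [0, 0, -8], [0, 0, 0]],
    [100, [0, 0, -4.5], [0, 0, 0]],
    [100, [0, 0, 0], [0, 0, 0]],
    [255, [0, 0, 0], [0, 0, 0]],
    [255, [0, 0, 0], [0, 0, 0]],
    [255, [0, 0, 0], [0, 0, 0]],
    [255, [0, 0, 0], [0, 0, 0]],
  ],
)

```text
time_s: 13.2
ee_pos: [0.4457, 0.0083, 0.0151]
tool_rot: [-2.221, 2.221, -0.002]
force: [0.3, -0.4, 5.3]
gripper_width: 0.0247
```

apply_moves(
  increments=[
    [255, [0, 0, 0], [0, 0, 0]],
    [255, [0, 0, 0], [0, 0, 0]],
    [255, [0, 0, 2], [0, 0, 0]],
    [255, [0, 0, 5], [0, 0, 0]],
    [255, [0, 0, 10], [0, 0, 0]],
    [255, [0, 0, 15], [0, 0, 0]],
    [255, [0, 0, 15], [0, 0, 0]],
    [255, [0, 0, 15], [0, 0, 0]],
    [255, [0, 0, 10], [0, 0, 0]],
    [255, [0, 0, 8], [0, 0, 0]],
  ],
)

```text
time_s: 14.03
ee_pos: [0.4452, 0.0084, 0.0954]
tool_rot: [-2.221, 2.221, -0.001]
force: [0.7, 0.8, -2.4]
gripper_width: 0.025
```

apply_moves(
  increments=[
    [255, [1, -8.5, 0], [0, 0, 0]],
    [255, [2, -18, 0], [0, 0, 0]],
    [255, [2, -25, 0], [0, 0, 0]],
    [255, [3, -25, 0], [0, 0, 0]],
    [255, [2, -25, 0], [0, 0, 0]],
    [255, [2, -20, 0], [0, 0, 0]],
    [255, [1, -12, -6], [0, 0, 0]],
    [255, [1, -5, -12], [0, 0, 0]],
    [255, [0, 0, -16], [0, 0, 0]],
    [255, [0, 0, -14], [0, 0, 0]],
  ],
)

```text
time_s: 14.87
ee_pos: [0.4584, -0.1305, 0.0448]
tool_rot: [2.22, -2.223, -0.002]
force: [-0.6, 0.4, -1.7]
gripper_width: 0.0245
```

apply_moves(
  increments=[
    [255, [0, 0, -8], [0, 0, 0]],
    [255, [0, 0, -8], [0, 0, 0]],
    [255, [0, 0, -5], [0, 0, 0]],
    [255, [0, 0, -3], [0, 0, 0]],
    [255, [0, 0, -1], [0, 0, 0]],
    [255, [0, 0, 0], [0, 0, 0]],
    [255, [0, 0, 0], [0, 0, 0]],
    [255, [0, 0, 0], [0, 0, 0]],
    [255, [0, 0, 0], [0, 0, 0]],
    [255, [0, 0, 0], [0, 0, 0]],
  ],
)

```text
time_s: 15.7
ee_pos: [0.4593, -0.1301, 0.0217]
tool_rot: [-2.221, 2.221, -0.001]
force: [-0.7, -0.1, -1.7]
gripper_width: 0.0251
```

```bash
python3 - <<'E'
from h import *
c=camera("scene");im=c["img"][170:270,190:300]
c=camera("top");i2=c["img"][250:350,330:440]
cv2.imwrite("pics/p2.png",cv2.resize(np.hstack([im,i2]),None,fx=3.5,fy=3.5,interpolation=3)[:,:,::-1]); s=state();print(s["ee_pos"],s["force"])
E
```

```text
[ 0.45917082 -0.13013016  0.02152319] [ 0.13617819  0.78742059 -1.38332964]
```

View pics/p2.png

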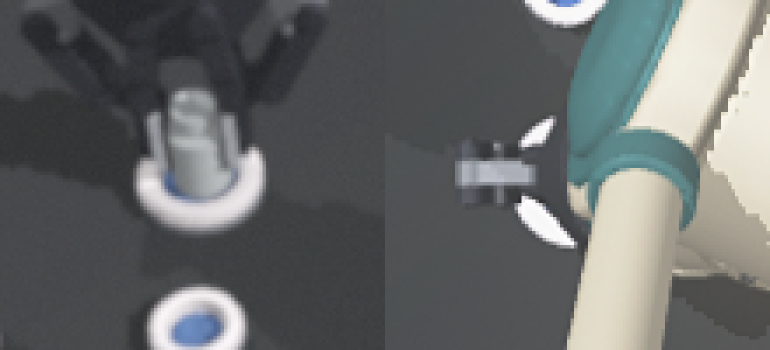

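apply_moves(
  increments=[
    [255, [0, 0, -1], [0, 0, 0]],
    [255, [0, 0, -1], [0, 0, 0]],
    [255, [0, 0, -0.5], [0, 0, 0]],
    [255, [0, 0, -0.5], [0, 0, 0]],
    [255, [0, 0, 0], [0, 0, 0]],
    [255, [0, 0, 0], [0, 0, 0]],
    [255, [0, 0, 0], [0, 0, 0]],
    [255, [0, 0, 0], [0, 0, 0]],
    [255, [0, 0, 0], [0, 0, 0]],
    [255, [0, 0, 0], [0, 0, 0]],
  ],
)

```text
time_s: 16.63
ee_pos: [0.4591, -0.1301, 0.0191]
tool_rot: [-2.221, 2.222, -0.001]
force: [-2.6, 1.2, 6.8]
gripper_width: 0.0247
```

apply_moves(
  increments=[
    [255, [0, 0, 0.5], [0, 0, 0]],
    [255, [0, 0, 0], [0, 0, 0]],
    [140, [0, 0, 0], [0, 0, 0]],
    [110, [0, 0, 0], [0, 0, 0]],
    [100, [0, 0, 0], [0, 0, 0]],
    [100, [0, 0, 0], [0, 0, 0]],
    [100, [0, 0, 0], [0, 0, 0]],
    [100, [0, 0, 0], [0, 0, 0]],
    [100, [0, 0, 0], [0, 0, 0]],
    [100, [0, 0, 0], [0, 0, 0]],
  ],
)

```text
time_s: 17.47
ee_pos: [0.4591, -0.1301, 0.0188]
tool_rot: [2.221, -2.222, 0.0]
force: [-0.1, 0.1, 0.3]
gripper_width: 0.052
```

apply_moves(
  increments=[
    [100, [0, 0, 5], [0, 0, 0]],
    [100, [0, 0, 10], [0, 0, 0]],
    [100, [0, 0, 15], [0, 0, 0]],
    [100, [0, 0, 20], [0, 0, 0]],
    [110, [0, 0, 25], [0, 0, 0]],
    [110, [0, 0, 25], [0, 0, 0]],
    [110, [0, 0, 20], [0, 0, 0]],
    [110, [0, 0, 10], [0, 0, 0]],
    [110, [0, 0, 0], [0, 0, 0]],
    [110, [0, 0, 0], [0, 0, 0]],
  ],
)

```text
time_s: 18.3
ee_pos: [0.4592, -0.1301, 0.1494]
tool_rot: [-2.221, 2.221, -0.002]
force: [0.0, -0.8, -0.1]
gripper_width: 0.0484
```

apply_moves(
  increments=[
    [110, [8, 20, 0], [0, 0, 0]],
    [110, [11, 28, 0], [0, 0, 0]],
    [110, [11, 28, 0], [0, 0, 0]],
    [110, [11, 28, 0], [0, 0, 0]],
    [110, [11, 28, 0], [0, 0, 0]],
    [110, [11, 28, 0], [0, 0, 0]],
    [110, [11, 28, 0], [0, 0, 0]],
    [110, [11, 28, 0], [0, 0, 0]],
    [110, [9, 23, 0], [0, 0, 0]],
    [110, [6, 15, 0], [0, 0, 0]],
  ],
)

```text
time_s: 19.13
ee_pos: [0.5588, 0.1263, 0.147]
tool_rot: [2.222, -2.219, -0.004]
force: [0.1, -1.5, 0.1]
gripper_width: 0.0485
```

apply_moves(
  increments=[
    [110, [0, 0, -15], [0, 0, 0]],
    [110, [0, 0, -20], [0, 0, 0]],
    [110, [0, 0, -20], [0, 0, 0]],
    [110, [0, 0, -20], [0, 0, 0]],
    [110, [0, 0, -13], [0, 0, 0]],
    [110, [0, 0, -5], [0, 0, 0]],
    [110, [0, 0, 0], [0, 0, 0]],
    [110, [0, 0, 0], [0, 0, 0]],
    [110, [0, 0, 0], [0, 0, 0]],
    [110, [0, 0, 0], [0, 0, 0]],
  ],
)

```text
time_s: 19.97
ee_pos: [0.5598, 0.1239, 0.0568]
tool_rot: [-2.22, 2.221, -0.002]
force: [0.5, -0.3, 0.1]
gripper_width: 0.0487
```

```bash
python3 - <<'E'
from h import *
c=camera("scene");im=c["img"][160:310,330:480]
i2=c["img"][150:300,180:330]
cv2.imwrite("pics/g3.png",cv2.resize(np.hstack([im,i2]),None,fx=2.5,fy=2.5,interpolation=3)[:,:,::-1]); s=state();print(s["ee_pos"],s["force"])
E
```

```text
[0.55976227 0.12396742 0.05678899] [ 0.22966374  0.49772122 -0.2151182 ]
```

View pics/g3.png

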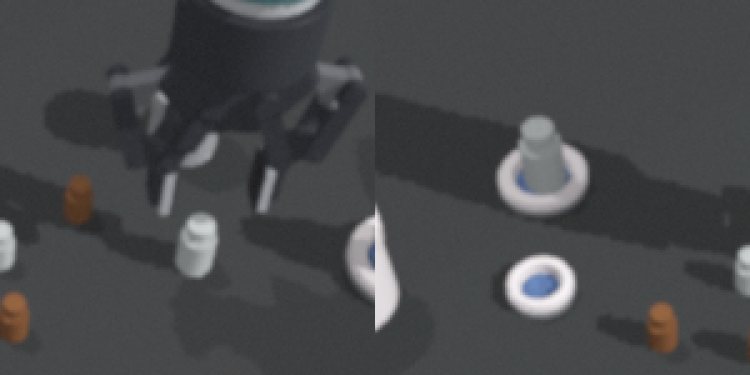

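The 200 g weight stands upright in its well (545,165). The 100 g weight (198,245) is between the pad lines (165 and 263).

apply_moves(
  increments=[
    [110, [0, 0, -10], [0, 0, 0]],
    [110, [0, 0, -12], [0, 0, 0]],
    [110, [0, 0, -10], [0, 0, 0]],
    [110, [0, 0, -8], [0, 0, 0]],
    [110, [0, 0, -3.5], [0, 0, 0]],
    [110, [0, 0, 0], [0, 0, 0]],
    [170, [0, 0, 0], [0, 0, 0]],
    [255, [0, 0, 0], [0, 0, 0]],
    [255, [0, 0, 0], [0, 0, 0]],
    [255, [0, 0, 0], [0, 0, 0]],
  ],
)

```text
time_s: 20.85
ee_pos: [0.5598, 0.124, 0.013]
tool_rot: [-2.22, 2.221, -0.002]
force: [0.7, -0.7, 1.9]
gripper_width: 0.0184
```

apply_moves(
  increments=[
    [255, [0, 0, 0], [0, 0, 0]],
    [255, [0, 0, 0], [0, 0, 0]],
    [255, [0, 0, 2], [0, 0, 0]],
    [255, [0, 0, 5], [0, 0, 0]],
    [255, [0, 0, 10], [0, 0, 0]],
    [255, [0, 0, 15], [0, 0, 0]],
    [255, [0, 0, 15], [0, 0, 0]],
    [255, [0, 0, 15], [0, 0, 0]],
    [255, [0, 0, 10], [0, 0, 0]],
    [255, [0, 0, 8], [0, 0, 0]],
  ],
)

```text
time_s: 21.68
ee_pos: [0.5595, 0.124, 0.0939]
tool_rot: [-2.22, 2.221, -0.002]
force: [-0.0, -0.2, -0.7]
gripper_width: 0.0189
```

apply_moves(
  increments=[
    [255, [6, -3, 0], [0, 0, 0]],
    [255, [12, -6, 0], [0, 0, 0]],
    [255, [18, -9.5, 0], [0, 0, 0]],
    [255, [20, -11, 0], [0, 0, 0]],
    [255, [20, -11, 0], [0, 0, 0]],
    [255, [20, -11, 0], [0, 0, 0]],
    [255, [15, -8, -6], [0, 0, 0]],
    [255, [8, -4, -12], [0, 0, 0]],
    [255, [3.5, -1.5, -16], [0, 0, 0]],
    [255, [0, 0, -14], [0, 0, 0]],
  ],
)

```text
time_s: 22.52
ee_pos: [0.6822, 0.0578, 0.0416]
tool_rot: [2.219, -2.222, -0.002]
force: [-0.5, 0.4, -0.4]
gripper_width: 0.0185
```

apply_moves(
  increments=[
    [255, [0, 0, -8], [0, 0, 0]],
    [255, [0, 0, -7], [0, 0, 0]],
    [255, [0, 0, -5], [0, 0, 0]],
    [255, [0, 0, -3], [0, 0, 0]],
    [255, [0, 0, -1], [0, 0, 0]],
    [255, [0, 0, 0], [0, 0, 0]],
    [255, [0, 0, 0], [0, 0, 0]],
    [255, [0, 0, 0], [0, 0, 0]],
    [255, [0, 0, 0], [0, 0, 0]],
    [255, [0, 0, 0], [0, 0, 0]],
  ],
)

```text
time_s: 23.35
ee_pos: [0.6818, 0.0589, 0.0208]
tool_rot: [-2.221, 2.221, -0.001]
force: [-0.4, -0.3, -1.1]
gripper_width: 0.0187
```

```bash
python3 - <<'E'
from h import *
c=camera("scene");im=c["img"][270:370,320:430]
c=camera("top");i2=c["img"][110:210,210:320]
cv2.imwrite("pics/p3.png",cv2.resize(np.hstack([im,i2]),None,fx=3.5,fy=3.5,interpolation=3)[:,:,::-1]); s=state();print(s["ee_pos"],s["force"])
E
```

```text
[0.68166928 0.05890883 0.02058998] [-0.24761849  0.06094516 -1.20461593]
```

View pics/p3.png

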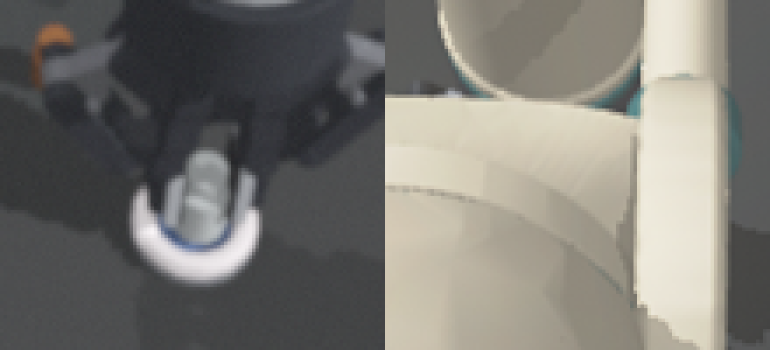

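The 100 g weight is in the well but about 2 mm towards +y (weight base near 205, ring centre near 196). I shift it back a little while lowering.

apply_moves(
  increments=[
    [255, [0, -1, 0], [0, 0, 0]],
    [255, [0, -0.8, 0], [0, 0, 0]],
    [255, [0, 0, -1], [0, 0, 0]],
    [255, [0, 0, -1], [0, 0, 0]],
    [255, [0, 0, -1], [0, 0, 0]],
    [255, [0, 0, -0.5], [0, 0, 0]],
    [255, [0, 0, -0.5], [0, 0, 0]],
    [255, [0, 0, 0], [0, 0, 0]],
    [255, [0, 0, 0], [0, 0, 0]],
    [255, [0, 0, 0], [0, 0, 0]],
  ],
)

```text
time_s: 24.28
ee_pos: [0.6816, 0.057, 0.017]
tool_rot: [-2.221, 2.222, -0.001]
force: [-1.7, -0.1, 4.7]
gripper_width: 0.0184
```

```bash
python3 - <<'E'
from h import *
c=camera("scene");im=c["img"][270:370,320:430]
cv2.imwrite("pics/p3b.png",cv2.resize(im,None,fx=5,fy=5,interpolation=3)[:,:,::-1]); s=state();print(s["ee_pos"],s["force"])
E
```

```text
[0.68155802 0.05705495 0.01699171] [-1.48988928  0.37850144  6.09925352]
```

View pics/p3b.png

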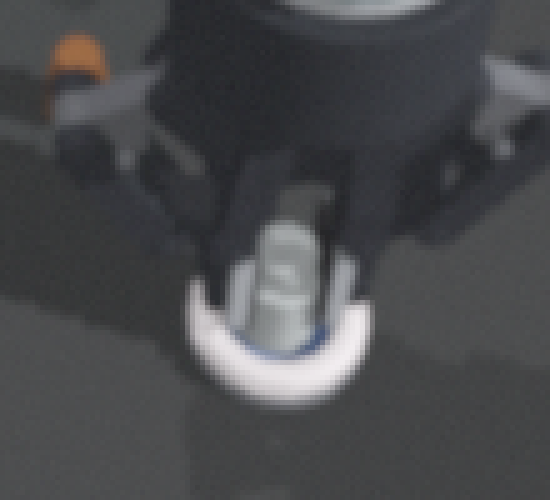

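It is seated (contact +5 N at z 17.0, 4 mm above grasp height) and near centre. Releasing.

apply_moves(
  increments=[
    [255, [0, 0, 0.5], [0, 0, 0]],
    [255, [0, 0, 0], [0, 0, 0]],
    [160, [0, 0, 0], [0, 0, 0]],
    [130, [0, 0, 0], [0, 0, 0]],
    [115, [0, 0, 0], [0, 0, 0]],
    [115, [0, 0, 0], [0, 0, 0]],
    [115, [0, 0, 0], [0, 0, 0]],
    [115, [0, 0, 0], [0, 0, 0]],
    [115, [0, 0, 0], [0, 0, 0]],
    [115, [0, 0, 0], [0, 0, 0]],
  ],
)

```text
time_s: 25.17
ee_pos: [0.6816, 0.0571, 0.0168]
tool_rot: [2.221, -2.222, 0.0]
force: [-1.0, 0.1, -0.1]
gripper_width: 0.047
```

apply_moves(
  increments=[
    [115, [0, 0, 5], [0, 0, 0]],
    [115, [0, 0, 10], [0, 0, 0]],
    [115, [0, 0, 15], [0, 0, 0]],
    [115, [0, 0, 20], [0, 0, 0]],
    [130, [0, 0, 25], [0, 0, 0]],
    [130, [0, 0, 25], [0, 0, 0]],
    [130, [0, 0, 15], [0, 0, 0]],
    [130, [0, 0, 5], [0, 0, 0]],
    [130, [0, 0, 0], [0, 0, 0]],
    [130, [0, 0, 0], [0, 0, 0]],
  ],
)

```text
time_s: 26.0
ee_pos: [0.6812, 0.0571, 0.1368]
tool_rot: [2.221, -2.221, -0.0]
force: [-0.6, -0.6, 0.2]
gripper_width: 0.0416
```

apply_moves(
  increments=[
    [130, [-10, -4, 0], [0, 0, 0]],
    [130, [-20, -8, 0], [0, 0, 0]],
    [130, [-25, -11, 0], [0, 0, 0]],
    [130, [-25, -11, 0], [0, 0, 0]],
    [130, [-25, -11, 0], [0, 0, 0]],
    [130, [-18, -7, 0], [0, 0, 0]],
    [130, [-8, -2.7, 0], [0, 0, 0]],
    [130, [0, 0, -15], [0, 0, 0]],
    [130, [0, 0, -20], [0, 0, 0]],
    [130, [0, 0, -20], [0, 0, 0]],
  ],
)

```text
time_s: 26.83
ee_pos: [0.5511, 0.0025, 0.081]
tool_rot: [-2.22, 2.221, -0.001]
force: [0.0, 0.5, -0.2]
gripper_width: 0.0421
```

apply_moves(
  increments=[
    [130, [0, 0, -15], [0, 0, 0]],
    [130, [0, 0, -10], [0, 0, 0]],
    [130, [0, 0, -5], [0, 0, 0]],
    [130, [0, 0, 0], [0, 0, 0]],
    [130, [0, 0, 0], [0, 0, 0]],
    [130, [0, 0, 0], [0, 0, 0]],
    [130, [0, 0, 0], [0, 0, 0]],
    [130, [0, 0, 0], [0, 0, 0]],
    [130, [0, 0, 0], [0, 0, 0]],
    [130, [0, 0, 0], [0, 0, 0]],
  ],
)

```text
time_s: 27.67
ee_pos: [0.5508, 0.0024, 0.0523]
tool_rot: [-2.221, 2.221, -0.001]
force: [-0.9, -1.2, -0.3]
gripper_width: 0.0421
```

```bash
python3 - <<'E'
from h import *
c=camera("scene");im=c["img"][190:340,250:400]
cv2.imwrite("pics/g4.png",cv2.resize(im,None,fx=4,fy=4,interpolation=3)[:,:,::-1]); s=state();print(s["ee_pos"],s["force"])
E
```

```text
[0.55068537 0.00240008 0.0521406 ] [-0.36524473 -0.76230362  0.78584635]
```

View pics/g4.png

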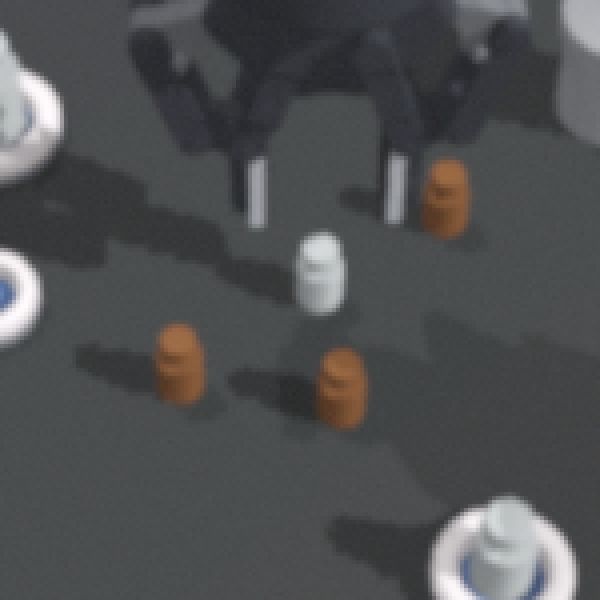

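The 100 g weight is upright in its well (505,550). The 50 g weight (320,275) is centred between the pads (256 and 396), clear of the brown ones.

apply_moves(
  increments=[
    [130, [0, 0, -10], [0, 0, 0]],
    [130, [0, 0, -12], [0, 0, 0]],
    [130, [0, 0, -10], [0, 0, 0]],
    [130, [0, 0, -6], [0, 0, 0]],
    [130, [0, 0, -3], [0, 0, 0]],
    [130, [0, 0, 0], [0, 0, 0]],
    [190, [0, 0, 0], [0, 0, 0]],
    [255, [0, 0, 0], [0, 0, 0]],
    [255, [0, 0, 0], [0, 0, 0]],
    [255, [0, 0, 0], [0, 0, 0]],
  ],
)

```text
time_s: 28.55
ee_pos: [0.5512, 0.0023, 0.0114]
tool_rot: [-2.221, 2.221, -0.002]
force: [0.0, -0.3, 1.5]
gripper_width: 0.0134
```

apply_moves(
  increments=[
    [255, [0, 0, 0], [0, 0, 0]],
    [255, [0, 0, 0], [0, 0, 0]],
    [255, [0, 0, 2], [0, 0, 0]],
    [255, [0, 0, 5], [0, 0, 0]],
    [255, [0, 0, 10], [0, 0, 0]],
    [255, [0, 0, 15], [0, 0, 0]],
    [255, [0, 0, 15], [0, 0, 0]],
    [255, [0, 0, 15], [0, 0, 0]],
    [255, [0, 0, 10], [0, 0, 0]],
    [255, [0, 0, 8], [0, 0, 0]],
  ],
)

```text
time_s: 29.38
ee_pos: [0.551, 0.0024, 0.0925]
tool_rot: [-2.221, 2.221, -0.002]
force: [-0.0, -0.7, -1.4]
gripper_width: 0.0135
```

apply_moves(
  increments=[
    [255, [0, -8, 0], [0, 0, 0]],
    [255, [0.5, -18, 0], [0, 0, 0]],
    [255, [0, -25, 0], [0, 0, 0]],
    [255, [0, -25, 0], [0, 0, 0]],
    [255, [0, -23, 0], [0, 0, 0]],
    [255, [0, -17, 0], [0, 0, 0]],
    [255, [0, -10, -6], [0, 0, 0]],
    [255, [0, -4, -12], [0, 0, 0]],
    [255, [0, 0, -16], [0, 0, 0]],
    [255, [0, 0, -14], [0, 0, 0]],
  ],
)

```text
time_s: 30.22
ee_pos: [0.5503, -0.128, 0.0413]
tool_rot: [2.22, -2.222, -0.002]
force: [0.1, 0.4, -0.9]
gripper_width: 0.0135
```

apply_moves(
  increments=[
    [255, [0, 0, -8], [0, 0, 0]],
    [255, [0, 0, -6], [0, 0, 0]],
    [255, [0, 0, -4], [0, 0, 0]],
    [255, [0, 0, -3], [0, 0, 0]],
    [255, [0, 0, -1.5], [0, 0, 0]],
    [255, [0, 0, 0], [0, 0, 0]],
    [255, [0, 0, 0], [0, 0, 0]],
    [255, [0, 0, 0], [0, 0, 0]],
    [255, [0, 0, 0], [0, 0, 0]],
    [255, [0, 0, 0], [0, 0, 0]],
  ],
)

```text
time_s: 31.05
ee_pos: [0.5513, -0.1277, 0.0207]
tool_rot: [-2.221, 2.222, -0.001]
force: [0.1, 0.0, -0.4]
gripper_width: 0.0136
```

```bash
python3 - <<'E'
from h import *
c=camera("scene");im=c["img"][210:310,190:300]
c=camera("top");i2=c["img"][190:290,330:440]
cv2.imwrite("pics/p4.png",cv2.resize(np.hstack([im,i2]),None,fx=3.6,fy=3.6,interpolation=3)[:,:,::-1]); s=state();print(s["ee_pos"],s["force"])
E
```

```text
[ 0.55119602 -0.12762375  0.02054169] [ 0.36953813  0.06092784 -0.36145803]
```

View pics/p4.png

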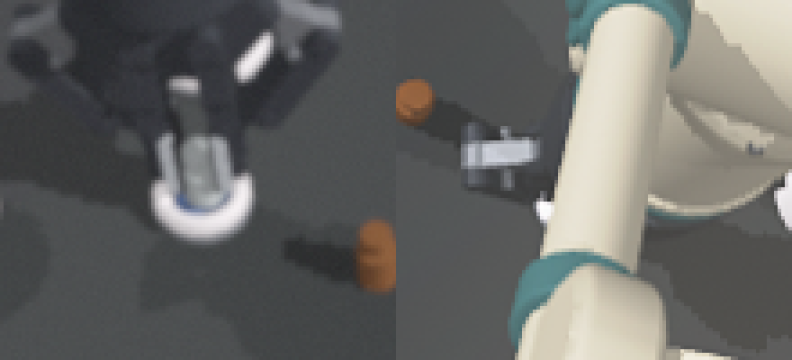

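apply_moves(
  increments=[
    [255, [0, 0, -1.5], [0, 0, 0]],
    [255, [0, 0, -1], [0, 0, 0]],
    [255, [0, 0, -1], [0, 0, 0]],
    [255, [0, 0, -0.5], [0, 0, 0]],
    [255, [0, 0, -0.5], [0, 0, 0]],
    [255, [0, 0, -0.5], [0, 0, 0]],
    [255, [0, 0, 0], [0, 0, 0]],
    [255, [0, 0, 0], [0, 0, 0]],
    [255, [0, 0, 0], [0, 0, 0]],
    [255, [0, 0, 0], [0, 0, 0]],
  ],
)

```text
time_s: 31.98
ee_pos: [0.5511, -0.1276, 0.0154]
tool_rot: [2.221, -2.222, 0.0]
force: [-0.8, 0.5, 2.7]
gripper_width: 0.0134
```

```bash
python3 - <<'E'
from h import *
c=camera("scene");im=c["img"][210:310,190:300]
cv2.imwrite("pics/p4b.png",cv2.resize(im,None,fx=5,fy=5,interpolation=3)[:,:,::-1]); s=state();print(s["ee_pos"],s["force"])
E
```

```text
[ 0.55105445 -0.12758864  0.01544891] [-1.33041543 -0.21501942  2.24953341]
```

View pics/p4b.png

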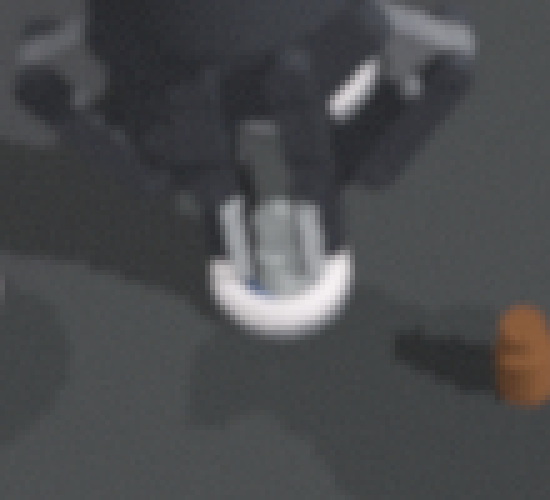

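The 50 g weight is in the well and touching the felt (+2.5 N, exactly 4 mm above grasp height). Releasing.

apply_moves(
  increments=[
    [255, [0, 0, 0], [0, 0, 0]],
    [200, [0, 0, 0], [0, 0, 0]],
    [170, [0, 0, 0], [0, 0, 0]],
    [150, [0, 0, 0], [0, 0, 0]],
    [135, [0, 0, 0], [0, 0, 0]],
    [135, [0, 0, 0], [0, 0, 0]],
    [135, [0, 0, 0], [0, 0, 0]],
    [135, [0, 0, 0], [0, 0, 0]],
    [135, [0, 0, 0], [0, 0, 0]],
    [135, [0, 0, 0], [0, 0, 0]],
  ],
)

```text
time_s: 32.87
ee_pos: [0.5511, -0.1276, 0.0154]
tool_rot: [2.221, -2.222, 0.0]
force: [-0.5, -0.4, -0.0]
gripper_width: 0.0402
```

apply_moves(
  increments=[
    [135, [0, 0, 5], [0, 0, 0]],
    [135, [0, 0, 10], [0, 0, 0]],
    [135, [0, 0, 15], [0, 0, 0]],
    [135, [0, 0, 20], [0, 0, 0]],
    [135, [0, 0, 25], [0, 0, 0]],
    [135, [0, 0, 30], [0, 0, 0]],
    [135, [0, 0, 30], [0, 0, 0]],
    [135, [0, 0, 25], [0, 0, 0]],
    [135, [0, 0, 20], [0, 0, 0]],
    [135, [0, 0, 10], [0, 0, 0]],
  ],
)

```text
time_s: 33.7
ee_pos: [0.5524, -0.128, 0.2096]
tool_rot: [-2.219, 2.22, -0.009]
force: [1.1, 0.0, 0.4]
gripper_width: 0.0404
```

apply_moves(
  increments=[
    [135, [-30, 0, 0], [0, 0, 0]],
    [135, [-30, 0, 0], [0, 0, 0]],
    [135, [-30, 0, 0], [0, 0, 0]],
    [135, [-30, 0, 0], [0, 0, 0]],
    [135, [-30, 0, 0], [0, 0, 0]],
    [135, [-30, 0, 0], [0, 0, 0]],
    [135, [-20, 0, 0], [0, 0, 0]],
    [135, [-10, 0, 0], [0, 0, 0]],
    [135, [0, 0, 0], [0, 0, 0]],
    [135, [0, 0, 0], [0, 0, 0]],
  ],
)

```text
time_s: 34.53
ee_pos: [0.3418, -0.1279, 0.2057]
tool_rot: [-2.22, 2.222, -0.003]
force: [0.0, 0.1, -0.6]
gripper_width: 0.0404
```

```bash
python3 - <<'E'
from h import *
c=camera("scene");im=c["img"][170:370,120:530]
d=camera("top");i2=d["img"][120:330,100:510]
cv2.imwrite("pics/end.png",cv2.resize(np.vstack([im,i2]),None,fx=1.46,fy=1.46,interpolation=3)[:,:,::-1]); s=state();print(s["time_s"],s["ee_pos"],s["force"])
for n,c in(("scene",c),("top",d)):
    hsv=cv2.cvtColor(c["img"],cv2.COLOR_RGB2HSV)
    for q,ce in blobs((hsv[...,0]<15)&(hsv[...,1]>120)&(hsv[...,2]>60)): print(n,ce.round(1)) if 100<ce[1]<400 else 0
E
```

```text
34.6333 [ 0.34256392 -0.12804975  0.20556791] [ 0.13921599 -0.18277189  0.93408477]
scene [361.2 239.8]
scene [294.5 280.9]
scene [335.1 286.9]
top [297.1 209.3]
top [334.3 217.7]
top [266.4 264.8]
```

View pics/end.png

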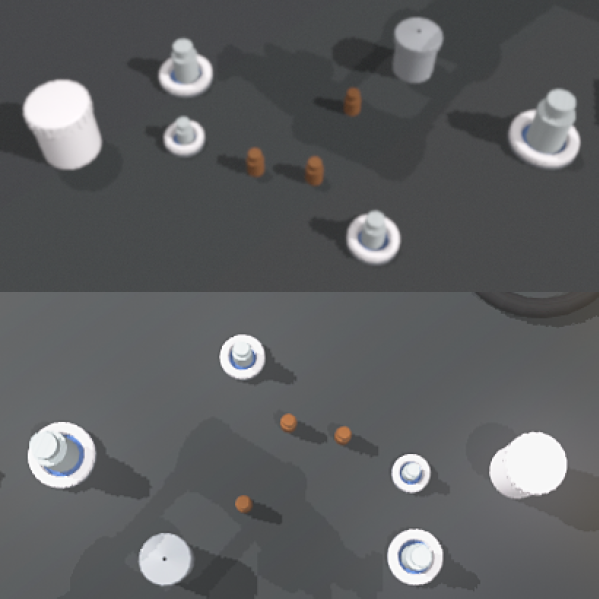

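All four weights stand upright with blue felt visible around each. The cup, jar and brown pieces are where they were, and the gripper is clear.

```bash
python3 -c "
from plant import *
print(finish_job())"
```

```text
the job is handed in; nothing more can be done
None
```

All four weights are back, each standing upright in its own pot base. I set them from the 500 g down to the 50 g, lowered each one until it touched the felt before opening the fingers, and handed the job in at about 34.6 s.

- **Final pictures:** both views show every weight upright with blue felt around it. By eye, the cup and the jar have not moved. The three brown look-alikes measured within 0.3 pixel of their first positions.
- **Set-down forces:** the largest upward force I read was about 7 N, and each weight touched down 4 mm above its grasp height, as the felt floor should give.
- **Small disagreements:** the two cameras differed by 1–2 mm. I shifted the 500 g weight by 1 mm and the 100 g weight by about 2 mm while lowering them. The finger opening read 2.5–4.5 mm less than each weight's diameter, but every grip held. No check failed.

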